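Stroke the load bar of a force fixture end to end and back

TASK

Check that the sprung load bar moves freely along its whole length: with closed fingertips, come down on top of the bar at the scribed line next to its drilled, rounded end, press it down lightly by a few millimetres, and slide along the bar to the last line at the plain square end and back to the line you began at, in one stroke without letting the bar come up. Press lightly, so that the bar never goes down to its stop; then lift off there so that it springs back up. Do not pinch the bar, and leave the brass weight, the screwdriver and the steel collar where they are.

Things in the scene. Friction and masses are not known exactly. Their poses are not given: they have to be found in the camera images.
- fixture: Fixed force fixture: dark steel base plate 300 x 120 x 18 mm with a black housing 200 x 50 mm standing 62 mm above the table on its middle; bar on top. Origin: under the centre of the base plate, on the table. x runs along the bar from the drilled end towards the square end, z up. It stands anywhere on the bench at any yaw (full circle).
- bar_mid (a point): Centre of the bar's top face, on the middle one of five scribed lines; moves with the bar. The bar is plain ground steel, 30 mm wide, 12 mm thick, its top level and 90 mm above the table when up. Axes as the fixture: x along the bar to the square end, y across, z up. The top is flat and clear from x = -122 mm (rounded end with a 14 mm through hole centred at x = -107 mm) to x = +115 mm (plain square end). Thin dark scribed lines cross it at x = -80, -40, 0, +40 and +80 mm.
- bar_first (a point): The scribed line next to the drilled end, mid-width on the bar's top face (x = -80 mm): stroke begins and ends here. Axes as bar_mid; moves with the bar.
- bar_last (a point): The scribed line nearest the square end, mid-width on the bar's top face (x = +80 mm): the stroke turns back here. Axes as bar_mid; moves with the bar.
- loadbar (a joint): How far the bar is pressed down, m: 0 is up, 0.014 is on its stop. The bar stays level wherever it is pressed. Spring: begins to give at about 1.5 N, then 0.9 N per mm (about 6 N at 5 mm, 14 N at the stop); it springs back up when released.
- weight: Brass calibration weight with a knob on top, 44 mm diameter, 60 mm high, 0.35 to 0.7 kg, loose on the table beside the fixture. Origin: centre of its underside. Leave alone.
- driver: Screwdriver 160 mm long with a black handle, lying on the table beside the fixture. Origin: underside, x along it. Leave alone.
- collar: Steel collar (ring) 48 mm outside, 24 mm bore, 22 mm high, lying flat on the table beside the fixture. Origin: centre of its underside. Leave alone.

How it is judged:
By the outcome, as a careful person would: the job done as asked, in the order asked, and still so for the second after the job is handed in, with the robot touching nothing.
It also fails if it takes over 58 s, if anything falls off the work surface, if the arm or the gripper's body presses on something with over 40 N, if the wrist force passes 120 N, or if a joint passes its speed limit or range.

ROBOT

A 7-joint arm with a two-finger parallel gripper is mounted at the origin on the work surface. World frame = base frame: x ahead of the robot, y to its left, z up, the work surface at z = 0. Lengths are in m, angles in degrees, forces in N, time in s.
With the tool pointing down it reaches from about 0.4 to 0.925 m from the base axis. Payload 5.6 kg.
Tool frame: the origin (TCP) lies where the fingers leave the gripper's body, on its centre line; the fingertips stand 73 mm ahead of it and the grasp point (between the pads) lies 54 mm ahead of it; z points along the fingers, y is the direction in which the jaws open and shut (so a half turn about z gives the same grasp; the last joint's range is limited). The gripper opens to 85 mm and grips with 20 to 120 N. Pads are 22 mm wide; open, the fingers measure 114 mm over their backs; the gripper's body (76 mm by 85 mm) begins 54 mm behind the grasp point. The pads swing forward as they close: fully open they stand 13 mm farther back than shut.
Start: joints at [-69.901, 26.786, -0.665, 91.828, 0.344, 61.387, -3.226], TCP at [0.249, 0.6, 0.304] pointing down, gripper open.
Joint ranges: [-144.91, 144.91], [-17.63, 115.5], [-89.93, 88.59], [15.96, 139.68], [-74.01, 254.01], [8.47, 105.57], [-167.45, 167.45]. Speed limits (degrees/s): [147.25, 147.25, 180, 180, 180, 180, 180].

INTERFACE

Orientations are given as [roll, pitch, yaw] about the fixed x, y, z axes, in that order (R = Rz(yaw) Ry(pitch) Rx(roll)).
In Python, from workcell import ctrl, imaging gives the robot as it stands. The module is installed in compiled form; this text tells all that it offers.
- The arm moves only by the tool drive_tool, never from a script. Its argument "commands" is one flat list of numbers, 7 for each row, row after row: the turn, a rotation vector about the world's x, y, z in rad, then the shift along the world's x, y, z in m, then the finger opening in m, from 0 to 0.0854. In form: [wx, wy, wz, dx, dy, dz, claw, wx, wy, wz, dx, dy, dz, claw, ...]. A call has 1 to 5 rows; each row shifts and turns the commanded pose from where the row before left it; what a row does not reach is not made up. A row lasts 1/8 s, in which the tool goes at most 62.5 mm and 10.7 degrees, less where a joint would pass 70% of its speed; a pose out of reach is approached as far as the arm can. A call with a gripper value outside its range is refused whole. The fingers move at their own pace and stop on an object; "newtons" is the grip in N (left out, the last holds). Time passes only in rows, so rows that do not move let the fingers close. It gives the time, the measured TCP pose, the force and the opening at its end, in the units of the state.
- ctrl.observe(): the state, without advancing time (a new reading comes with each control period).
- imaging.capture(name): name is "scene" or "top" or "wrist"; returns a dict with "color" (480x640x3 uint8, red, green, blue), "intrinsics" (3x3 intrinsics, pixels), "k1" (the pictures are not rectified: a ray, as slopes to the right and down, at radius r is drawn at 1 + k1 r^2 times it, then the intrinsics apply), "cam_to_world" (4x4, takes a point from camera to world coordinates). Camera axes: x right, y down, z forward; pixel columns grow to the right and rows downward; lengths in m; the calibration is good to about 2 mm. A picture is of the moment at which its call begins. There is no depth.
- ctrl.finish_job(): hands the job in, once; it reports no verdict.
The state is a dict: "time_s": time; "joint_pos": joint angles; "joint_velocities": joint speeds; "effort": joint torques, N m; "position": TCP position; "tool_rot": TCP orientation; "ft_force": force on the tool from outside, world axes, zero at the start; "ft_torque": the same for the moment, N m; "opening": opening from 0.0 (shut) to 1.0 (fully open).
Only numpy, scipy, OpenCV 4.12 (cv2) and the standard library are available. Lean on these libraries where they do the work, as an engineer would, in place of code of your own. Each camera call takes 0.05 s, during which the arm holds its last target.

## Working session

There is one attempt and no reset: what is moved stays moved. The work goes in short steps, Python scripts to look and compute and a tool call to move; the robot and the scene stay as the last step left them, time stands still between calls to the robot, and variables do not carry over. Pictures are saved under pics/ and viewed, and the job is handed in when it is done.

Besides the shell and the picture viewer there is one more tool, called as name(argument=value, ...), one argument or row to a line, values as JSON. drive_tool: Moves the arm, as the interface text tells. Its arguments: {"type":"object","properties":{"commands":{"type":"array"},"newtons":{"type":"number"}},"required":["commands"]}

```bash
mkdir -p pics; python3 - <<'E'
from workcell import ctrl, imaging
import cv2,pickle
print(ctrl.observe())
for n in("scene","top"):
    c=imaging.capture(n); pickle.dump(c,open(n+".pkl","wb")); cv2.imwrite(f"pics/{n}0.png",c["color"][:,:,::-1]); print(n,c["intrinsics"],c["k1"],c["cam_to_world"])
E
```

```text
{'time_s': 0.0, 'joint_pos': array([-69.90089807,  26.83640487,  -0.66526918,  91.87966542,
         0.3443087 ,  61.38608136,  -3.22285071]), 'joint_velocities': array([-0.09171638,  0.129181  , -0.06129234, -0.10355395, -0.10287576,
       -0.10504715, -0.00163083]), 'effort': array([-4.37412973e-05, -5.32376540e+01,  2.18652055e-02, -2.51303351e+01,
        1.15857800e-02,  7.91862840e-03,  8.38522425e-06]), 'position': array([0.24929439, 0.59984217, 0.3029427 ]), 'tool_rot': array([-1.79900086e+02,  7.26982726e-03,  1.57437098e+02]), 'ft_force': array([-0.01090128,  0.38578436,  0.84890091]), 'ft_torque': array([0.01739542, 0.00305478, 0.01422082]), 'opening': 1.0009928201024065}
scene [[502.45978838   0.         321.1960535 ]
 [  0.         502.45978838 240.03749843]
 [  0.           0.           1.        ]] -0.03368441842275336 [[ 0.7528512   0.50481934 -0.42234168  0.90240686]
 [ 0.65810002 -0.5879963   0.47028152 -0.31851353]
 [-0.01092814 -0.63199508 -0.77489535  0.70270135]
 [ 0.          0.          0.          1.        ]]
top [[507.24088117   0.         324.14525805]
 [  0.         507.24088117 239.67825487]
 [  0.           0.           1.        ]] 0.044988423878916925 [[ 0.02638609 -0.98242208  0.18479887  0.41405014]
 [-0.99964411 -0.02665733  0.00101707  0.04923188]
 [ 0.00392706 -0.18475994 -0.98277584  0.88120102]
 [ 0.          0.          0.          1.        ]]
```

View pics/scene0.png

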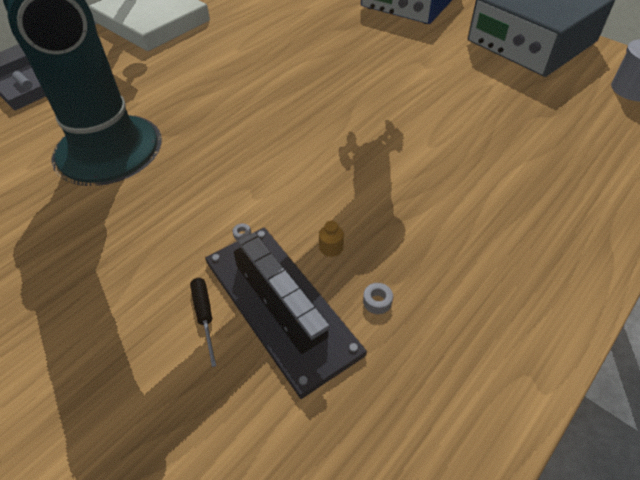

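View pics/top0.png

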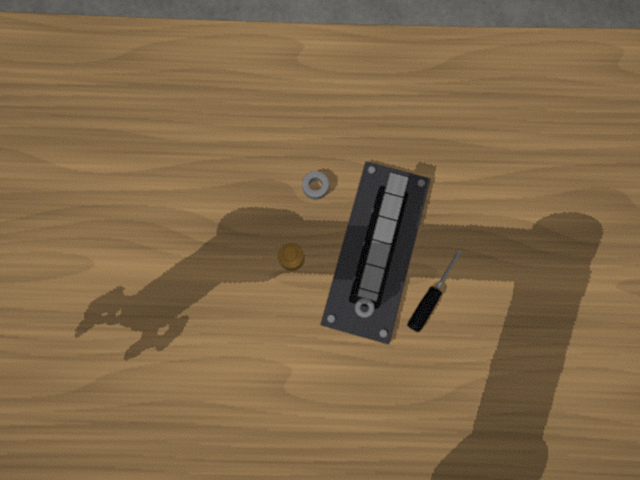

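The top view shows the bar running from its drilled end near (365,308) to its square end near (398,178). The collar is at (315,185), the weight at (291,256) and the driver near (435,290). I'll zoom in to locate the scribed lines.

```bash
python3 - <<'E'
import cv2,pickle
c=pickle.load(open("top.pkl","rb"))["color"][150:350,310:450,::-1]
a=cv2.resize(c,None,fx=3,fy=3,interpolation=cv2.INTER_CUBIC)
s=pickle.load(open("scene.pkl","rb"))["color"][215:365,220:350,::-1]
b=cv2.resize(s,None,fx=4,fy=4,interpolation=cv2.INTER_CUBIC)
cv2.imwrite("pics/t1.png",cv2.convertScaleAbs(a,alpha=1.4));cv2.imwrite("pics/s1.png",cv2.convertScaleAbs(b,alpha=1.4))
E
```

```text
(no output)
```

View pics/t1.png

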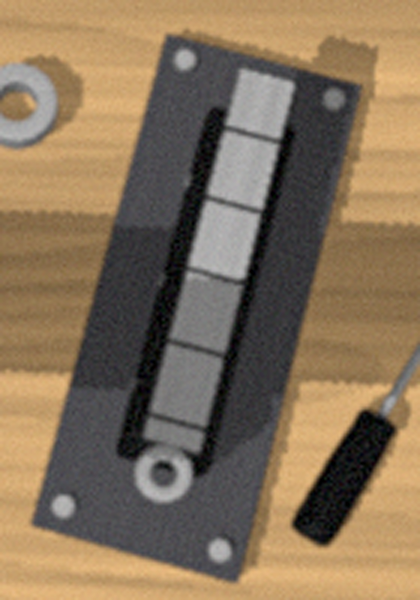

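View pics/s1.png

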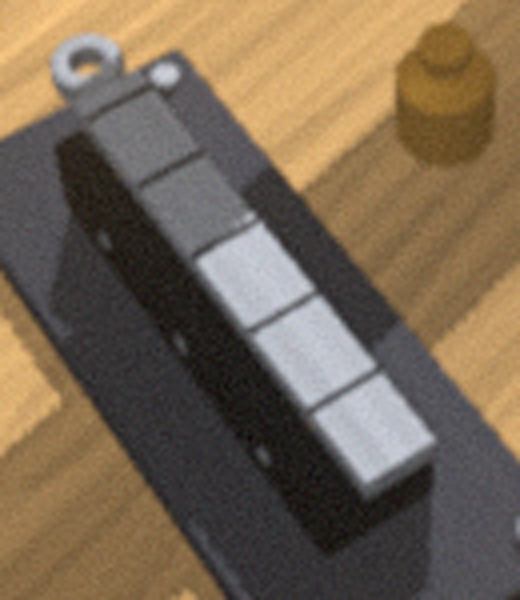

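```bash
cat > h.py <<'E'
import numpy as np,cv2,pickle
def ray(c,uv):
    K=c["intrinsics"];uv=np.atleast_2d(np.array(uv,float))
    p=np.c_[(uv[:,0]-K[0,2])/K[0,0],(uv[:,1]-K[1,2])/K[1,1]]
    q=p.copy()
    for _ in range(20): q=p/(1+c["k1"]*(q**2).sum(1,keepdims=True))
    M=c["cam_to_world"];d=np.c_[q,np.ones(len(q))]@M[:3,:3].T
    return M[:3,3],d
def plane(c,uv,z):
    o,d=ray(c,uv);return o+d*((z-o[2])/d[:,2])[:,None]
def proj(c,P):
    M=c["cam_to_world"];K=c["intrinsics"];q=(np.atleast_2d(P)-M[:3,3])@M[:3,:3];q=q[:,:2]/q[:,2:]
    q=q*(1+c["k1"]*(q**2).sum(1,keepdims=True));return q*[K[0,0],K[1,1]]+[K[0,2],K[1,2]]
E
python3 - <<'E'
from h import *
X=np.array([80,40,0,-40,-80])/1e3
for n,z,f,o in(("top",[(251,134),(236,204),(215,275),(195,347),(177,422)],3,(310,150)),("scene",[(345,390),(285,312),(228,240),(172,170),(120,102)],4,(220,215))):
    c=pickle.load(open(n+".pkl","rb"));uv=(np.array(z)+.5)/f-.5+o
    P=plane(c,uv,.09);print(n,P.round(4).tolist())
    A=np.polyfit(X,P[:,:2],1);print(A.round(4),"scale",np.hypot(*A[0]),"yaw",np.degrees(np.arctan2(A[0,1],A[0,0])))
    # base corner bolts
c=pickle.load(open("top.pkl","rb"))
uv=(np.array([(185,60),(334,99),(64,506),(220,550)])+.5)/3-.5+(310,150)
P=plane(c,uv,.02);print(P.round(4),P.mean(0))
c=pickle.load(open("scene.pkl","rb"))
P=plane(c,[(215,257),(262,233),(303,380),(354,347)],.02);print(P.round(4),P.mean(0))
for n in("top","scene"):
  c=pickle.load(open(n+".pkl","rb")); print(c["cam_to_world"][:3,3])
E
```

```text
top [[0.6403, -0.0596, 0.09], [0.6014, -0.0517, 0.09], [0.5626, -0.0407, 0.09], [0.524, -0.0304, 0.09], [0.4845, -0.0214, 0.09]]
[[ 0.9726 -0.244 ]
 [ 0.5625 -0.0407]] scale 1.0027592094794493 yaw -14.084036344270729
scene [[0.6384, -0.0595, 0.09], [0.5999, -0.0495, 0.09], [0.5618, -0.0401, 0.09], [0.5225, -0.0307, 0.09], [0.4829, -0.0204, 0.09]]
[[ 0.9709 -0.2428]
 [ 0.5611 -0.04  ]] scale 1.0008368357723731 yaw -14.040654959174828
[[ 0.7044 -0.0301  0.02  ]
 [ 0.6828 -0.1178  0.02  ]
 [ 0.4421  0.0351  0.02  ]
 [ 0.4204 -0.0521  0.02  ]] [ 0.56244837 -0.04124593  0.02      ]
[[ 0.4169 -0.051   0.02  ]
 [ 0.4398  0.0394  0.02  ]
 [ 0.6808 -0.116   0.02  ]
 [ 0.7033 -0.0276  0.02  ]] [ 0.56022037 -0.03878667  0.02      ]
[0.41405014 0.04923188 0.88120102]
[ 0.90240686 -0.31851353  0.70270135]
```

Both views agree to about 1.5 mm. The bar's middle is near (0.562, -0.040) with its yaw at -14°. The first line is at about (0.484, -0.021) and the last at (0.639, -0.060). I'll close the fingers and travel above the first line with the jaws lined up along the bar.

drive_tool(
  commands=[0, 0, -0.09, 0.015, -0.039, 0, 0, 0, 0, -0.09, 0.015, -0.039, 0, 0, 0, 0, -0.09, 0.015, -0.039, 0, 0, 0, 0, -0.09, 0.015, -0.039, 0, 0, 0, 0, -0.09, 0.015, -0.039, 0, 0],
  newtons=40,
)

```text
time_s: 0.72
position: [0.3247, 0.4037, 0.3036]
tool_rot: [-180.0, 0.0, 131.5]
ft_force: [0.5, -0.6, 0.6]
opening: 0.006
```

drive_tool(
  commands=[0, 0, -0.09, 0.015, -0.039, 0, 0, 0, 0, -0.09, 0.015, -0.039, 0, 0, 0, 0, -0.09, 0.015, -0.039, 0, 0, 0, 0, -0.09, 0.015, -0.039, 0, 0, 0, 0, -0.09, 0.015, -0.039, 0, 0],
)

```text
time_s: 1.35
position: [0.3996, 0.2088, 0.3037]
tool_rot: [-180.0, 0.0, 105.7]
ft_force: [0.5, 0.4, 0.5]
opening: 0.002
```

drive_tool(
  commands=[0, 0, -0.09, 0.015, -0.039, 0, 0, 0, 0, -0.09, 0.015, -0.039, 0, 0, 0, 0, -0.09, 0.015, -0.039, 0, 0, 0, 0, -0.09, 0.015, -0.039, 0, 0, 0, 0, -0.09, 0.015, -0.039, 0, 0],
)

```text
time_s: 1.98
position: [0.4746, 0.014, 0.3038]
tool_rot: [-180.0, -0.0, 79.9]
ft_force: [0.4, 0.4, -0.9]
opening: -0.004
```

drive_tool(
  commands=[0, 0, 0, 0, 0, 0, 0, 0, 0, 0, 0, 0, 0, 0],
)

```text
time_s: 2.22
position: [0.4741, 0.0157, 0.3036]
tool_rot: [-180.0, -0.0, 80.1]
ft_force: [-0.1, -0.2, 0.1]
opening: 0.001
```

drive_tool(
  commands=[0, 0, -0.073, 0.01, -0.037, 0, 0, 0, 0, 0, 0, 0, -0.04, 0, 0, 0, 0, 0, 0, -0.04, 0, 0, 0, 0, 0, 0, -0.03, 0, 0, 0, 0, 0, 0, 0, 0],
)

```text
time_s: 2.85
position: [0.4828, -0.0205, 0.1921]
tool_rot: [-179.7, 0.1, 76.0]
ft_force: [-0.1, 0.4, 0.7]
opening: -0.002
```

```bash
python3 - <<'E'
from workcell import ctrl, imaging
from h import *
s=ctrl.observe();print(s["position"],s["tool_rot"],s["ft_force"],s["joint_pos"].round(1))
for n in("scene","top","wrist"):
    c=imaging.capture(n); pickle.dump(c,open(n+"1.pkl","wb")); im=c["color"][:,:,::-1]
    if n=="scene": im=cv2.resize(im[180:360,190:380],None,fx=3,fy=3,interpolation=cv2.INTER_CUBIC)
    if n=="top": im=cv2.resize(im[150:350,280:450],None,fx=3,fy=3,interpolation=cv2.INTER_CUBIC)
    cv2.imwrite(f"pics/{n}1.png",im)
E
```

```text
[ 0.48284745 -0.02047626  0.19209141] [-1.79713781e+02  9.57775989e-02  7.60369146e+01] [-0.10509585  0.44387455  0.72313411] [-25.9  21.6  29.2 121.3 -15.9  41.   -0.2]
```

View pics/scene1.png

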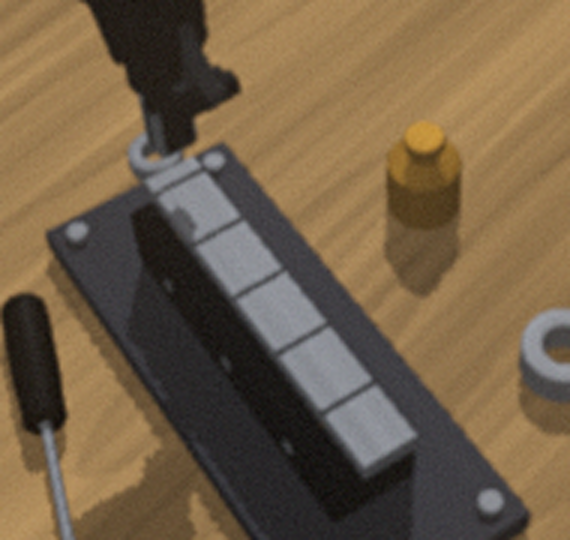

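View pics/wrist1.png

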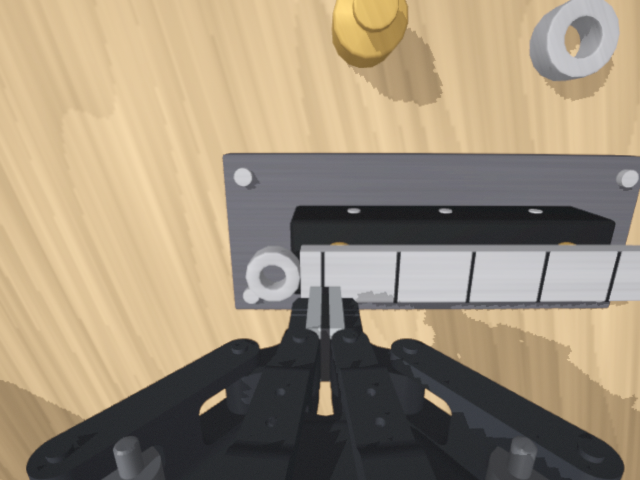

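The tips hang above the -80 line. In the wrist view the lines meet the bar's far edge at u≈322, 398, 473, 548 and 618 (v≈251), and the near edge is at v≈302. I'll cross-check these against the earlier positions.

```bash
python3 - <<'E'
from h import *
c=pickle.load(open("wrist1.pkl","rb"))
g=cv2.cvtColor(c["color"],cv2.COLOR_RGB2GRAY)
for v in(245,248,250,253,258): 
    r=g[v].astype(int);print(v,r[390:406],r[466:480])
print(g[235:312,430].tolist()); print(g[235:312,510].tolist())
P=plane(c,[(322,252),(398,252),(473,252),(548,252),(618,252)],.09);print(P.round(4))
P=plane(c,[(396,301),(469,301),(541,301),(610,301)],.09);print(P.round(4))
print(proj(c,[[.4828,-.0205,.1191],[.484,-.021,.09]]))
print(c["cam_to_world"].round(3),c["intrinsics"][0,0])
E
```

```text
245 [121 121 121 121 121 121 120 121 120 121 121 120 122 121 121 122] [122 123 121 122 121 123 121 122 121 122 122 121 121 122]
248 [151 150 150 152 150 151 151 151 151 151 151 149 151 151 150 151] [150 148 149 150 149 150 149 149 149 150 149 149 150 148]
250 [156 156 156 156 157 156 155 153 151 153 153 155 156 156 157 156] [154 154 153 152 153 152 150 149 149 149 152 154 153 153]
253 [206 205 205 205 205 201 161  91  50  50 110 191 204 205 205 205] [203 203 203 203 200 171 107  52  44  85 179 200 202 201]
258 [203 203 203 202 203 198 141  68  42  59 135 192 202 203 204 204] [203 203 203 202 192 144  61  37  68 154 193 202 202 203]
[44, 43, 43, 45, 44, 45, 41, 42, 47, 78, 123, 146, 150, 151, 153, 156, 176, 198, 205, 206, 206, 205, 204, 204, 203, 204, 204, 204, 203, 202, 203, 203, 203, 203, 203, 204, 205, 204, 203, 204, 206, 206, 205, 205, 204, 203, 204, 204, 204, 204, 204, 205, 205, 204, 203, 201, 200, 200, 201, 202, 203, 204, 205, 206, 205, 200, 176, 125, 90, 86, 85, 85, 86, 89, 127, 152, 158]
[41, 41, 42, 43, 42, 41, 39, 41, 45, 78, 122, 144, 147, 147, 147, 151, 175, 194, 200, 201, 201, 201, 202, 202, 201, 200, 201, 201, 201, 201, 202, 203, 202, 201, 202, 203, 203, 204, 204, 204, 205, 204, 204, 203, 201, 202, 202, 202, 200, 199, 200, 201, 201, 200, 199, 197, 198, 199, 201, 202, 202, 201, 203, 202, 202, 197, 158, 98, 83, 85, 87, 97, 109, 128, 170, 190, 192]
[[ 0.4864 -0.0078  0.09  ]
 [ 0.5253 -0.0175  0.09  ]
 [ 0.5641 -0.0272  0.09  ]
 [ 0.6036 -0.0371  0.09  ]
 [ 0.6416 -0.0466  0.09  ]]
[[ 0.5191 -0.0456  0.09  ]
 [ 0.5585 -0.0556  0.09  ]
 [ 0.5982 -0.0658  0.09  ]
 [ 0.6373 -0.0759  0.09  ]]
[[320.67903359 300.45050593]
 [323.68271    275.41262373]]
[[ 0.97  -0.23  -0.072  0.503]
 [-0.242 -0.926 -0.29   0.053]
 [-0.     0.299 -0.954  0.265]
 [ 0.     0.     0.     1.   ]] 352.7653576370854
```

The wrist view gives the middle at (0.5613, -0.0414), which agrees. Averaging the views puts the first line at (0.484, -0.021) and the last at (0.639, -0.060). Now I'll come down.

drive_tool(
  commands=[0, 0, 0, 0.001, -0.0005, -0.011, 0, 0, 0, 0, 0, 0, -0.01, 0, 0, 0, 0, 0, 0, 0, 0, 0, 0, 0, 0, 0, 0, 0],
)

```text
time_s: 3.5
position: [0.4854, -0.0224, 0.1729]
tool_rot: [-180.0, 0.0, 75.9]
ft_force: [0.5, -0.2, -0.0]
opening: 0.001
```

drive_tool(
  commands=[0, 0, 0, -0.0015, 0.001, -0.004, 0, 0, 0, 0, 0, 0, -0.003, 0, 0, 0, 0, 0, 0, 0, 0, 0, 0, 0, 0, 0, 0, 0],
)

```text
time_s: 4.0
position: [0.484, -0.0213, 0.1659]
tool_rot: [180.0, 0.0, 75.9]
ft_force: [-0.5, 0.0, -0.8]
opening: -0.0
```

drive_tool(
  commands=[0, 0, 0, 0, 0, -0.002, 0, 0, 0, 0, 0, 0, -0.002, 0, 0, 0, 0, 0, 0, -0.002, 0, 0, 0, 0, 0, 0, 0, 0, 0, 0, 0, 0, 0, 0, 0],
)

```text
time_s: 4.62
position: [0.4841, -0.0212, 0.1601]
tool_rot: [180.0, -0.0, 75.9]
ft_force: [-1.0, -0.5, 3.8]
opening: 0.004
```

About 3 mm down and 3.8 N, which matches the spring. I'll go down to about 5 mm.

drive_tool(
  commands=[0, 0, 0, 0, 0, -0.001, 0, 0, 0, 0, 0, 0, -0.001, 0, 0, 0, 0, 0, 0, 0, 0, 0, 0, 0, 0, 0, 0, 0],
)

```text
time_s: 5.12
position: [0.484, -0.0213, 0.158]
tool_rot: [180.0, -0.0, 75.9]
ft_force: [-1.1, 0.4, 5.8]
opening: 0.0
```

```bash
python3 - <<'E'
from workcell import ctrl, imaging
from h import *
s=ctrl.observe();print(s["position"],s["ft_force"])
c=imaging.capture("scene");im=cv2.resize(c["color"][180:360,190:380,::-1],None,fx=3,fy=3,interpolation=cv2.INTER_CUBIC);cv2.imwrite("pics/scene2.png",im)
E
```

```text
[ 0.48404292 -0.02127033  0.15802248] [-1.05416694  0.42167935  5.84977235]
```

View pics/scene2.png

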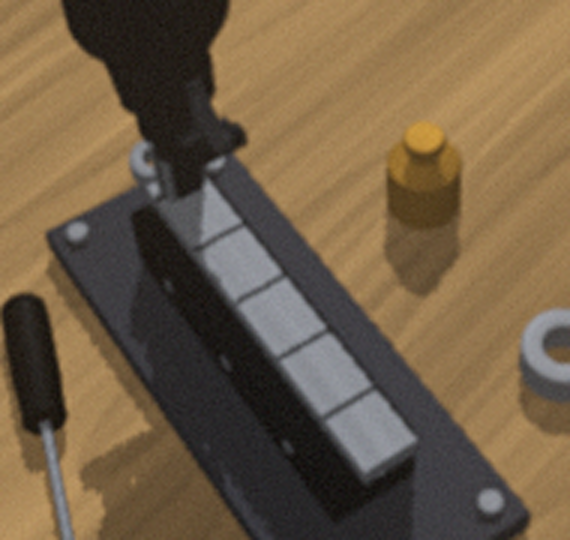

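The picture shows the tips on the -80 line with the bar level and about 5 mm down (5.8 N). Now I'll slide toward the square end.

drive_tool(
  commands=[0, 0, 0, 0.004, -0.001, 0, 0, 0, 0, 0, 0.006, -0.0015, 0, 0, 0, 0, 0, 0.006, -0.0015, 0, 0, 0, 0, 0, 0.006, -0.0015, 0, 0, 0, 0, 0, 0.006, -0.0015, 0, 0],
)

```text
time_s: 5.8
position: [0.5107, -0.028, 0.1575]
tool_rot: [-179.8, 0.0, 75.9]
ft_force: [-3.8, 1.3, 6.9]
opening: -0.0
```

drive_tool(
  commands=[0, 0, 0, 0.006, -0.0015, 0, 0, 0, 0, 0, 0.006, -0.0015, 0, 0, 0, 0, 0, 0.006, -0.0015, 0, 0, 0, 0, 0, 0.006, -0.0015, 0, 0, 0, 0, 0, 0.006, -0.0015, 0, 0],
)

```text
time_s: 6.42
position: [0.5408, -0.0354, 0.1575]
tool_rot: [-179.8, -0.0, 75.9]
ft_force: [-4.4, 2.0, 6.4]
opening: -0.001
```

drive_tool(
  commands=[0, 0, 0, 0.006, -0.0015, 0, 0, 0, 0, 0, 0.006, -0.0015, 0, 0, 0, 0, 0, 0.006, -0.0015, 0, 0, 0, 0, 0, 0.006, -0.0015, 0, 0, 0, 0, 0, 0.006, -0.0015, 0, 0],
)

```text
time_s: 7.05
position: [0.5708, -0.0429, 0.1575]
tool_rot: [-179.8, -0.0, 75.9]
ft_force: [-4.7, 1.8, 6.1]
opening: 0.0
```

drive_tool(
  commands=[0, 0, 0, 0.006, -0.0015, 0, 0, 0, 0, 0, 0.006, -0.0015, 0, 0, 0, 0, 0, 0.006, -0.0015, 0, 0, 0, 0, 0, 0.006, -0.0015, 0, 0, 0, 0, 0, 0.006, -0.0015, 0, 0],
)

```text
time_s: 7.68
position: [0.6009, -0.0505, 0.1575]
tool_rot: [-179.8, -0.0, 75.9]
ft_force: [-4.7, 1.4, 6.6]
opening: 0.002
```

drive_tool(
  commands=[0, 0, 0, 0.006, -0.0015, 0, 0, 0, 0, 0, 0.006, -0.0015, 0, 0, 0, 0, 0, 0.006, -0.0015, 0, 0, 0, 0, 0, 0.006, -0.0015, 0, 0, 0, 0, 0, 0.006, -0.0015, 0, 0],
)

```text
time_s: 8.3
position: [0.631, -0.0579, 0.1576]
tool_rot: [-179.8, -0.0, 75.9]
ft_force: [-3.9, 1.7, 6.1]
opening: -0.001
```

drive_tool(
  commands=[0, 0, 0, 0.005, -0.0012, 0, 0, 0, 0, 0, 0.003, -0.0008, 0, 0, 0, 0, 0, 0, 0, 0, 0],
)

```text
time_s: 8.68
position: [0.6393, -0.0601, 0.1577]
tool_rot: [-179.9, -0.0, 75.9]
ft_force: [-3.7, 0.3, 4.8]
opening: -0.003
```

```bash
python3 - <<'E'
from workcell import ctrl, imaging
from h import *
s=ctrl.observe();print(s["position"],s["ft_force"])
c=imaging.capture("wrist");cv2.imwrite("pics/wrist3.png",c["color"][:,:,::-1]);pickle.dump(c,open("wrist3.pkl","wb"))
c=imaging.capture("scene");im=cv2.resize(c["color"][180:360,190:380,::-1],None,fx=3,fy=3,interpolation=cv2.INTER_CUBIC);cv2.imwrite("pics/scene3.png",im)
E
```

```text
[ 0.6393002  -0.06006565  0.15769352] [-3.67819546  0.29973645  4.81159309]
```

View pics/wrist3.png

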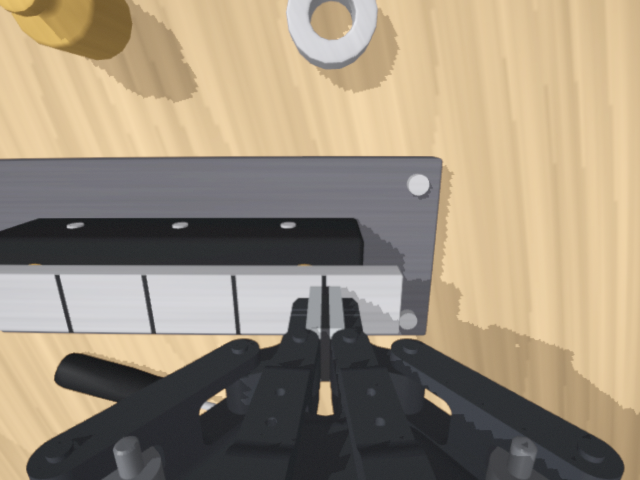

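View pics/scene3.png

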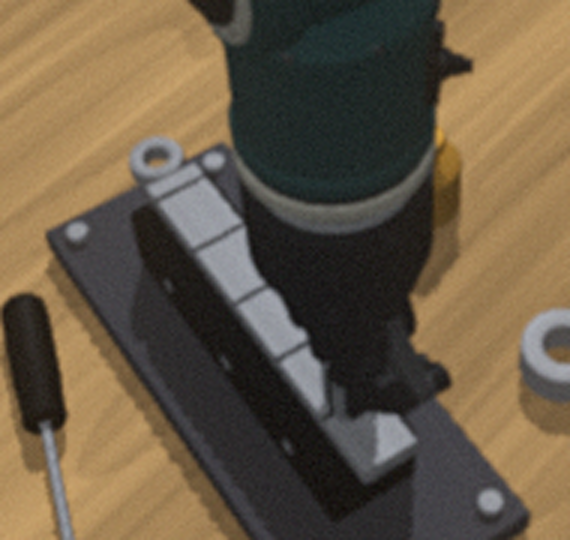

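The last line at (324, 280) sits right between the fingers, and the bar is still held down. Now I'll go back.

drive_tool(
  commands=[0, 0, 0, -0.004, 0.001, 0, 0, 0, 0, 0, -0.006, 0.0015, 0, 0, 0, 0, 0, -0.006, 0.0015, 0, 0, 0, 0, 0, -0.006, 0.0015, 0, 0, 0, 0, 0, -0.006, 0.0015, 0, 0],
)

```text
time_s: 9.4
position: [0.6131, -0.0536, 0.1587]
tool_rot: [179.8, -0.0, 75.9]
ft_force: [2.8, -0.1, 4.1]
opening: -0.0
```

drive_tool(
  commands=[0, 0, 0, -0.006, 0.0015, 0, 0, 0, 0, 0, -0.006, 0.0015, 0, 0, 0, 0, 0, -0.006, 0.0015, 0, 0, 0, 0, 0, -0.006, 0.0015, 0, 0, 0, 0, 0, -0.006, 0.0015, 0, 0],
)

```text
time_s: 10.02
position: [0.5831, -0.046, 0.1586]
tool_rot: [179.8, -0.0, 75.9]
ft_force: [4.0, -0.8, 5.3]
opening: -0.003
```

drive_tool(
  commands=[0, 0, 0, -0.006, 0.0015, 0, 0, 0, 0, 0, -0.006, 0.0015, 0, 0, 0, 0, 0, -0.006, 0.0015, 0, 0, 0, 0, 0, -0.006, 0.0015, 0, 0, 0, 0, 0, -0.006, 0.0015, 0, 0],
)

```text
time_s: 10.65
position: [0.5531, -0.0386, 0.1586]
tool_rot: [179.8, -0.0, 75.9]
ft_force: [3.7, -1.6, 5.5]
opening: -0.002
```

drive_tool(
  commands=[0, 0, 0, -0.006, 0.0015, 0, 0, 0, 0, 0, -0.006, 0.0015, 0, 0, 0, 0, 0, -0.006, 0.0015, 0, 0, 0, 0, 0, -0.006, 0.0015, 0, 0, 0, 0, 0, -0.006, 0.0015, 0, 0],
)

```text
time_s: 11.28
position: [0.5232, -0.031, 0.1586]
tool_rot: [179.8, -0.0, 75.9]
ft_force: [4.5, -0.3, 5.1]
opening: 0.0
```

drive_tool(
  commands=[0, 0, 0, -0.006, 0.0015, 0, 0, 0, 0, 0, -0.006, 0.0015, 0, 0, 0, 0, 0, -0.006, 0.0015, 0, 0, 0, 0, 0, -0.006, 0.0015, 0, 0, 0, 0, 0, -0.006, 0.0015, 0, 0],
)

```text
time_s: 11.9
position: [0.4932, -0.0235, 0.1585]
tool_rot: [179.8, -0.0, 75.9]
ft_force: [4.3, -0.1, 5.5]
opening: 0.0
```

Remaining: -0.009, +0.002.

drive_tool(
  commands=[0, 0, 0, -0.005, 0.0013, 0, 0, 0, 0, 0, -0.0035, 0.0009, 0, 0, 0, 0, 0, 0, 0, 0, 0, 0, 0, 0, 0, 0, 0, 0],
)

```text
time_s: 12.4
position: [0.4843, -0.0211, 0.1583]
tool_rot: [179.9, -0.0, 75.9]
ft_force: [2.3, -0.0, 4.8]
opening: 0.002
```

```bash
python3 - <<'E'
from workcell import ctrl, imaging
from h import *
s=ctrl.observe();print(s["position"],s["ft_force"])
c=imaging.capture("wrist");cv2.imwrite("pics/wrist4.png",c["color"][:,:,::-1])
E
```

```text
[ 0.48431085 -0.02114258  0.15834059] [ 2.28976436e+00 -3.38153779e-03  4.83894865e+00]
```

View pics/wrist4.png

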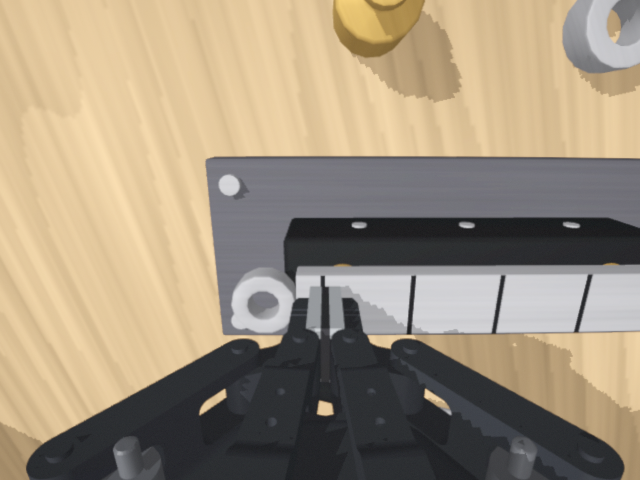

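The first line at (323, 280) is centred on the fingers again. I'll lift straight up.

drive_tool(
  commands=[0, 0, 0, 0, 0, 0.004, 0, 0, 0, 0, 0, 0, 0.008, 0, 0, 0, 0, 0, 0, 0.02, 0, 0, 0, 0, 0, 0, 0.04, 0, 0, 0, 0, 0, 0, 0.04, 0],
)

```text
time_s: 13.08
position: [0.4821, -0.021, 0.2704]
tool_rot: [-179.8, 0.1, 75.9]
ft_force: [1.2, 0.3, 0.1]
opening: -0.001
```

drive_tool(
  commands=[0, 0, 0, 0, 0, 0.02, 0, 0, 0, 0, 0, 0, 0, 0, 0, 0, 0, 0, 0, 0, 0, 0, 0, 0, 0, 0, 0, 0],
)

```text
time_s: 13.58
position: [0.4827, -0.021, 0.2887]
tool_rot: [-179.9, 0.1, 75.9]
ft_force: [0.3, 0.2, -0.4]
opening: -0.001
```

```bash
python3 - <<'E'
from workcell import ctrl, imaging
from h import *
s=ctrl.observe();print(s["position"],s["ft_force"],s["time_s"])
c=imaging.capture("scene");im=cv2.resize(c["color"][180:380,190:400,::-1],None,fx=3,fy=3,interpolation=cv2.INTER_CUBIC);cv2.imwrite("pics/scene5.png",im)
E
```

```text
[ 0.48267539 -0.02102487  0.28873752] [ 0.29862694  0.24773026 -0.39378712] 13.575
```

View pics/scene5.png

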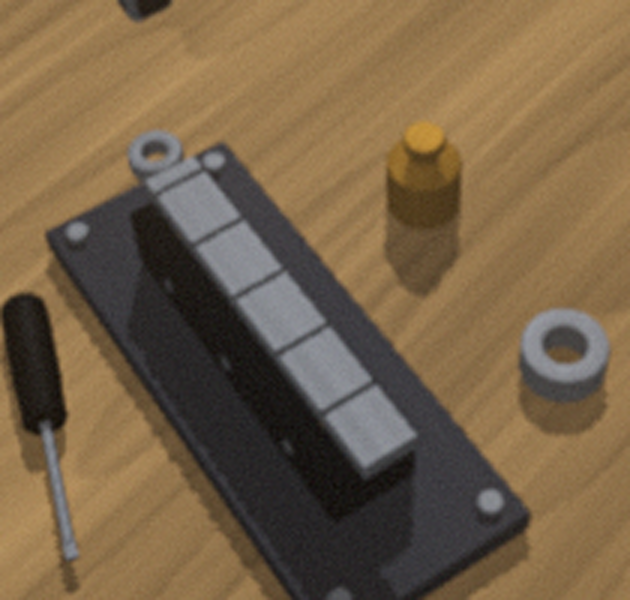

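The bar is back up (drilled end at (155,153), as before the stroke), the arm is clear, and the weight, collar and driver haven't moved.

```bash
python3 -c "
from workcell import ctrl
print(ctrl.finish_job())"
```

```text
the job is handed in; nothing more can be done
None
```

The bar moved freely along its whole length, and the job is handed in, 13.6 s in by the robot's clock.

- **Stroke:** With closed fingertips I came down on the line next to the drilled end and pressed the bar down about 5 mm. I slid to the last line at the square end and back to the first line in one stroke. The tool height read 0.1575–0.1587 m throughout, so the bar stayed about 4–5.5 mm down. It was never released and never near its 14 mm stop.
- **Force:** The downward force read 4–7 N and the sideways drag stayed under about 5 N.
- **Position:** The wrist pictures showed both end lines centred between the fingers. The three camera views agreed on the bar's position to about 1.5 mm.
- **After lifting off:** The last picture shows the bar sprung back up, the arm clear, and the weight, screwdriver and collar where they were. The force was back to about zero.

No check failed or disagreed. The bar's depth is worked out from the tool height and the stated 90 mm bar height, as the joint itself cannot be read.

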